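# Find the full slide cassette by its weight and load it into the slide feeder

## Task

One of the three identical slide cassettes is packed with glass slides and the other two are empty; feel which by lifting them. Slide the full one nose first into the slot of the slide feeder and push it home: on through the drag of the feed shuttle until it comes up solid against the stop, without forcing it. Leave it there, with the empty ones lying flat on the bench and the other things on the bench undisturbed.

Things in the scene. Friction and masses are not known exactly. Their poses are not given: they have to be found in the camera images.
- slide_feeder: slide feeder: low white desktop unit 110 deep x 150 wide x 64 mm high, dark display and three keys on its roof, fixed to the bench. Origin on the bench under the housing's centre; +x = the way a cassette is pushed in, y across the slot, z up. Front face at x = -55 mm; the slot in it is 65 mm wide and 33 mm high, its floor 8 mm above the bench
- slot_mouth (a point): middle of the slot's floor at the front face, 8 mm above the bench; axes as the feeder's. Before the face the floor goes on as an aluminium loading sill, 66 mm long and 84 mm wide; two flared steel guides, 10 mm high, stand on it beside the slot within 18 mm of the face
- cassette_1: one of three identical opaque slide cassettes: dark grey slab 150 long x 62 wide x 30 mm high, orange tail, ribbed sides near the tail, white blank label on top, metal shutter at the nose. One of the three (any) is packed with glass slides: 0.41 to 0.53 kg; the others are empty: 0.16 to 0.20 kg. Origin under its centre; x points along it to the nose, z up
- grip_1 (a point): best place to grip cassette_1: on its centre line at half its height (15 mm up), 38 mm from its centre towards the tail, between the ribbed sides; where the slides' weight lies. Grip across the 62 mm width
- nose_1 (a point): middle of cassette_1's nose face, 15 mm above its underside
- cassette_2: the same as cassette_1 in every visible way; may be the full one or an empty one
- grip_2 (a point): best place to grip cassette_2: on its centre line at half its height (15 mm up), 38 mm from its centre towards the tail, between the ribbed sides; where the slides' weight lies. Grip across the 62 mm width
- nose_2 (a point): middle of cassette_2's nose face, 15 mm above its underside
- cassette_3: the same as cassette_1 in every visible way; may be the full one or an empty one
- grip_3 (a point): best place to grip cassette_3: on its centre line at half its height (15 mm up), 38 mm from its centre towards the tail, between the ribbed sides; where the slides' weight lies. Grip across the 62 mm width
- nose_3 (a point): middle of cassette_3's nose face, 15 mm above its underside
- shuttle (a joint): feed shuttle hidden in the slot, pushed back by the nose: 0 = fully forward, 0.020 m = at its end stop. Starts in its first 8 mm, drags with about 4 N all the way, stays where it is left. The stop has a firm rubber buffer: the force rises by about 20 N per mm; 10 to 20 N is home, over 30 N too much. Its depth differs each time and must be felt: the nose is then 52 to 72 mm inside the front face
- petri_dish: bystander: closed petri dish, 91 mm across, 16 mm high, loose; origin at the centre of its underside
- tub: bystander: open translucent tub, 80 mm across, 77 mm high, loose; origin at the centre of its underside
Mind the look-alikes: they are no part of the job. Leave any pink look-alike of the cassette_3 alone.

How it is judged (in metres and radians):
At the end, for the whole second after the job is handed in: The shuttle is back at its stop (within 2.5 mm) and the full cassette, which pushed it there, lies in the slot, level and straight, its nose more than 49 mm inside (a load of more than 3 N on the feeder shows that it is the full one); the two empty cassettes lie flat on the bench; all at rest (value of joint shuttle above 0.0175 m and ((x of nose_1 in the frame of slot_mouth above 0.049 m and y of nose_1 in the frame of slide_feeder between -0.004 and 0.004 m and angle between the x axis of cassette_1 and the x axis of slide_feeder, either way round below 0.06 rad and angle between each of cassette_1, cassette_2, cassette_3's own z axis and vertical below 0.06 rad and linear speed of each of cassette_1, cassette_2, cassette_3 below 0.01 m/s and contact force between cassette_1 and slide_feeder above 3 N and height (world z) of each of cassette_2, cassette_3 below 0.006 m) or (x of nose_2 in the frame of slot_mouth above 0.049 m and y of nose_2 in the frame of slide_feeder between -0.004 and 0.004 m and angle between the x axis of cassette_2 and the x axis of slide_feeder, either way round below 0.06 rad and angle between each of cassette_2, cassette_1, cassette_3's own z axis and vertical below 0.06 rad and linear speed of each of cassette_2, cassette_1, cassette_3 below 0.01 m/s and contact force between cassette_2 and slide_feeder above 3 N and height (world z) of each of cassette_1, cassette_3 below 0.006 m) or (x of nose_3 in the frame of slot_mouth above 0.049 m and y of nose_3 in the frame of slide_feeder between -0.004 and 0.004 m and angle between the x axis of cassette_3 and the x axis of slide_feeder, either way round below 0.06 rad and angle between each of cassette_3, cassette_1, cassette_2's own z axis and vertical below 0.06 rad and linear speed of each of cassette_3, cassette_1, cassette_2 below 0.01 m/s and contact force between cassette_3 and slide_feeder above 3 N and height (world z) of each of cassette_1, cassette_2 below 0.006 m))); the robot touches nothing.
It fails at once if the feeder is pushed with more than 30 N (contact force between slide_feeder and anything else above 30 N).
It fails at once if the shuttle is pushed with more than 30 N (contact force between shuttle and anything else above 30 N).
It fails at once if the tub is shifted by more than 30 mm (distance of tub from where it was at the start of the episode above 0.03 m).
It fails at once if the petri dish is shifted by more than 30 mm (distance of petri_dish from where it was at the start of the episode above 0.03 m).
It also fails if it takes over 72 s, if anything falls off the work surface, if the arm or the gripper's body presses on something with over 40 N, if the wrist force passes 120 N, or if a joint passes its speed limit or range.

## Robot

A 6-joint arm with a two-finger parallel gripper is mounted at the origin on the work surface; the furniture and walls round the work are solid. World frame = base frame: x ahead of the robot, y to its left, z up, the work surface at z = 0. Lengths are in mm, angles in degrees, forces in N, time in s.
With the tool pointing down it reaches from about 300 to 850 mm from the base axis. Payload 4.2 kg.
Tool frame: the origin (TCP) lies midway between the tips of the shut fingers; the grasp point (between the pads) lies pinch_z behind it (pinch_z is the distance from the TCP to the grasp point, in mm); z points along the fingers, y is the line along which they close (so a half turn about z gives the same grasp; the last joint's range is limited). The gripper opens to 91 mm and grips with 3 to 60 N. Pads are 32 mm wide; open, the fingers measure 118 mm over their backs; the gripper's body (76 mm by 178 mm) begins 60 mm behind the grasp point.
Start: joints at [-77.292, 18.312, 89.639, -0, 72.044, -1.146], TCP at [137.686, -558.288, 213.976] pointing down, gripper open.
Joint ranges: [-177.97, 177.97], [-48.28, 115.42], [12.27, 149.76], [-77.06, 257.06], [2.81, 150.46], [-146.56, 146.56]. Speed limits (degrees/s): [147.25, 147.25, 180, 180, 180, 180].

## Interface

Orientations are given as [roll, pitch, yaw] about the fixed x, y, z axes, in that order (R = Rz(yaw) Ry(pitch) Rx(roll)).
In Python, from workcell import state, grab_frame, job_done, masks_of, landmark_of, pinch_z gives the robot as it stands. The module is installed in compiled form; this text tells all that it offers.
- The arm moves only by the tool move_arm, never from a script. Its argument "plan" is a list of rows, each an object of numbers: "x", "y", "z": the shift along the tool's x, y, z in mm; "rx", "ry", "rz": the turn, a rotation vector about the tool's x, y, z in rad. A call has 1 to 10 rows; each row shifts and turns the commanded pose from where the row before left it, along the tool's axes as they then stand; what a row does not reach is not made up. A row lasts 1/10 s, in which the tool goes at most 50 mm and 8.59 degrees, less where a joint would pass 70% of its speed; a pose out of reach is approached as far as the arm can. A call is refused whole if a number of a shift passes 50 or a number of a turn 0.15, either way. A call with a gripper value outside its range is refused whole. "grip" is the opening, from 0 (shut) to 1 (fully open), set as the call begins (left out, the last holds). The fingers move at their own pace and stop on an object; "squeeze" is the grip in N (left out, the last holds). Time passes only in rows, so rows that do not move let the fingers close. It gives the time, the measured TCP pose, the force, the opening and the grip force at its end, in the units of the state.
- state(): the state, without advancing time (a new reading comes with each control period).
- grab_frame(name): name is "scene" or "top" or "wrist"; returns a dict with "img" (420x560x3 uint8, red, green, blue), "z_map" (420x560 float32, mm along the optical axis (not along the pixel's ray), 0 where there is no reading), "fx", "fy", "cx", "cy" (pixels), "rvec" (rotation vector, rad) and "tvec" (3), from world to camera coordinates, as OpenCV has them. Camera axes: x right, y down, z forward; pixel columns grow to the right and rows downward; lengths in mm; the calibration is good to about 2 mm. A picture is of the moment at which its call begins.
- job_done(): hands the job in; it is judged then, once.
Trained networks look in the newest picture that a camera, given by its name, has taken for a name from the list of things; names that differ only in an ending like _2 or _b are one class to them, and where a whole thing is asked for, a point or a joint stands for the part that bears it (a point fixed in the world has none). Each returns a list of dicts, best first, with "p" (0 to 1); they miss things now and then, are a little off and sometimes report something else, mostly with a low value. They report only what shows in the picture. A call takes as long as a camera call. They do not tell look-alikes from the thing itself.
- masks_of(camera, label): "pixels" (420x560 bool, what is visible of it) and "box" ([centre column, centre row, width, height] in pixels, round what is visible of it).
- landmark_of(camera, label): "point" ([column, row] in pixels: a listed point, or the origin of a listed thing).
The state is a dict: "time_s": time; "qpos": joint angles; "qvel": joint speeds; "effort": joint torques, N m; "ee_pos": TCP position; "ee_rot": TCP orientation; "force": force on the tool from outside, world axes, zero at the start; "torque": the same for the moment, N m; "gripper_width": finger opening in mm; "gripper_force": force on a finger pad.
Only numpy, scipy, OpenCV 4.12 (cv2) and the standard library are available. Lean on these libraries where they do the work, as an engineer would, in place of code of your own. Each camera call takes 0.05 s, during which the arm holds its last target. There are 200 camera calls.

## Working session

There is one attempt and no reset: what is moved stays moved. The work goes in short steps, Python scripts to look and compute and a tool call to move; the robot and the scene stay as the last step left them, time stands still between calls to the robot, and variables do not carry over. Pictures are saved under pics/ and viewed, at most 10 in all, crops included, and the job is handed in when it is done.

Besides the shell and the picture viewer there is one more tool, called after "Call:" by a JSON object that holds its "name" and its "arguments". move_arm: Moves the arm, as the interface text tells. Its arguments: {"type":"object","properties":{"plan":{"type":"array","items":{"type":"object","properties":{"x":{"type":"number"},"y":{"type":"number"},"z":{"type":"number"},"rx":{"type":"number"},"ry":{"type":"number"},"rz":{"type":"number"}}}},"grip":{"type":"number"},"squeeze":{"type":"number"}},"required":["plan"]}

```bash
mkdir -p pics; cat > h.py <<'E'
import numpy as np, cv2
from workcell import *
def cam(f):
    R=cv2.Rodrigues(np.array(f['rvec'],float))[0]; return R,np.array(f['tvec'],float).ravel()
def px2w(f,uv,z=None,plane=None):
    R,t=cam(f); d=np.array([(uv[0]-f['cx'])/f['fx'],(uv[1]-f['cy'])/f['fy'],1.])
    if plane is not None:
        o=-R.T@t; w=R.T@d; return o+w*(plane-o[2])/w[2]
    return R.T@(d*z-t)
def cloud(f):
    R,t=cam(f); v,u=np.mgrid[:420,:560]; z=f['z_map']
    P=np.stack([(u-f['cx'])/f['fx']*z,(v-f['cy'])/f['fy']*z,z],-1)
    return (P-t)@R
def save(f,n): cv2.imwrite('pics/'+n,f['img'][:,:,::-1])
E
python3 - <<'E'
from h import *
s=state();print({k:np.round(v,2) for k,v in s.items()},pinch_z)
fs={}
for c in('top','scene'):
    f=fs[c]=grab_frame(c);C=cloud(f)
    for l in('cassette_1','slide_feeder','petri_dish','tub'):
        for m in masks_of(c,l):
            P=C[m['pixels']&(f['z_map']>0)]; print(c,l,round(m['p'],2),np.round(m['box']),np.round(np.median(P,0)),np.round(np.percentile(P,[2,98],0)).tolist(), f['img'][m['pixels']].mean(0).round())
    for l in('grip_1','nose_1','slot_mouth','slide_feeder'):
        for m in landmark_of(c,l):
            u,v=np.round(m['point']).astype(int); print(c,l,round(m['p'],2),np.round(m['point'],1),np.round(C[min(v,419),min(u,559)]))
a=np.hstack([fs['top']['img'],fs['scene']['img']])
cv2.imwrite('pics/a.png',cv2.resize(fs['top']['img'],(800,600))[:,:,::-1]);cv2.imwrite('pics/b.png',cv2.resize(fs['scene']['img'],(800,600))[:,:,::-1])
E
```

```text
{'time_s': np.float64(0.0), 'qpos': array([-77.29,  18.35,  89.71,  -0.  ,  72.04,  -1.14]), 'qvel': array([-0.02, -0.02, -0.06,  0.01, -0.07, -0.11]), 'effort': array([ -0.  , -41.25, -23.2 ,   0.07,   0.05,  -0.  ]), 'ee_pos': array([ 137.56, -557.79,  213.11]), 'ee_rot': array([-179.9 ,   -0.  ,   13.85]), 'force': array([ 0.18, -0.55,  0.45]), 'torque': array([-0.02, -0.01,  0.04]), 'gripper_force': np.float64(0.0), 'gripper_width': np.float64(90.89)} 18.8
top cassette_1 0.91 [205. 226.  28.  43.] [446. 305.  31.] [[377.0, 266.0, 11.0], [514.0, 344.0, 41.0]] [99. 91. 90.]
top cassette_1 0.86 [169. 194.  36.  44.] [553. 433.  31.] [[490.0, 373.0, 8.0], [617.0, 495.0, 41.0]] [97. 88. 86.]
top cassette_1 0.84 [367. 194.  33.  40.] [ 544. -271.   31.] [[476.0, -326.0, 2.0], [612.0, -217.0, 40.0]] [96. 88. 87.]
top cassette_1 0.7 [388. 252.  38.  39.] [ 333. -347.   31.] [[270.0, -407.0, 1.0], [397.0, -288.0, 41.0]] [135. 106. 115.]
top slide_feeder 0.61 [290. 178.  78.  60.] [618.  56.  63.] [[523.0, -15.0, -0.0], [700.0, 136.0, 75.0]] [141. 139. 141.]
top petri_dish 0.63 [208. 165. 
[... 1367 characters left out ...]
5.0, 5.0], [692.0, 145.0, 72.0]] [169. 171. 171.]
scene petri_dish 0.6 [179. 219.  31.  23.] [671. 298.  17.] [[634.0, 210.0, -47.0], [783.0, 337.0, 22.0]] [214. 215. 212.]
scene tub 0.65 [283. 172.  24.  25.] [ 594. -109.   52.] [[563.0, -160.0, 11.0], [645.0, -80.0, 78.0]] [173. 178. 172.]
scene grip_1 0.72 [323.5 171.1] [ 430. -132.  113.]
scene grip_1 0.61 [214.1 235.2] [507. 297.  32.]
scene grip_1 0.56 [179.4 252.2] [517. 424.  33.]
scene nose_1 0.98 [216.7 234.3] [509. 284.  28.]
scene nose_1 0.95 [142.1 250. ] [603. 494.  32.]
scene nose_1 0.59 [315.1 158.3] [ 603. -297.   33.]
scene slot_mouth 0.69 [253.3 199.2] [593.  47.   8.]
scene slide_feeder 0.65 [236.7 195.8] [587. 125.  60.]
```

View pics/a.png

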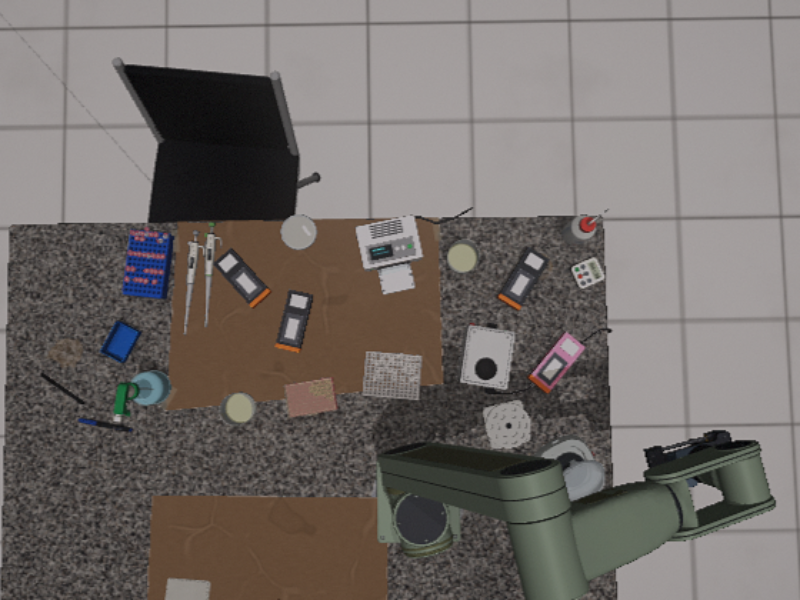

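View pics/b.png

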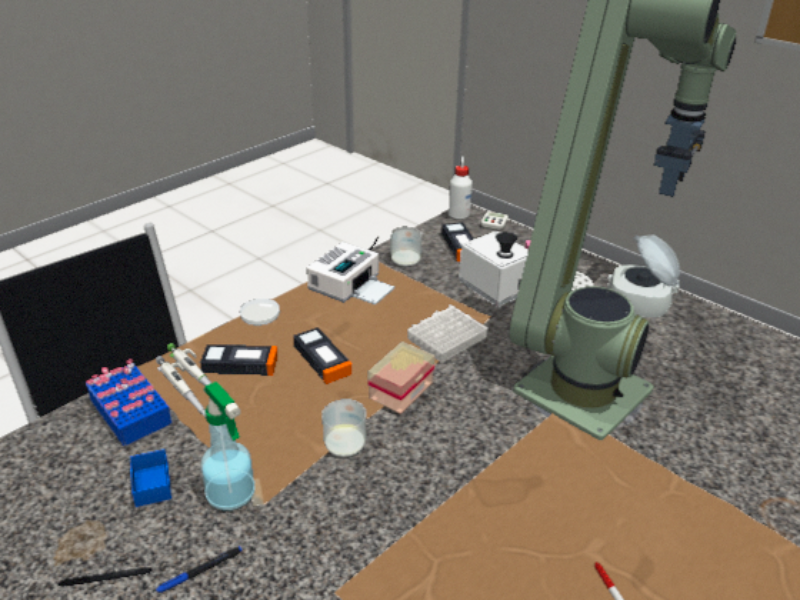

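The three grey cassettes are at top-picture pixels (viewed at 800 px) (523,278), (294,321) and (243,277). The fourth, at (557,362), is pink, so it is the look-alike and I leave it alone. The feeder is at (390,243), with its sill towards the robot, and the tub is at (462,256).

```bash
cat >> h.py <<'E'
def fit(f,c,r=105,lo=22,hi=42):
    C=cloud(f); z=C[...,2]; d=np.hypot(C[...,0]-c[0],C[...,1]-c[1])
    m=(f['z_map']>0)&(d<r)&(z>lo)&(z<hi)
    n,lab,st,ce=cv2.connectedComponentsWithStats(m.astype(np.uint8)); k=1+np.argmax(st[1:,4]); m=lab==k
    P=C[m]; hgt=np.median(P[:,2])
    (cx,cy),(w,h),a=cv2.minAreaRect(P[:,:2].astype(np.float32))
    if h>w: w,h,a=h,w,a+90
    hsv=cv2.cvtColor(f['img'],cv2.COLOR_RGB2HSV)
    o=m&(hsv[...,0]<20)&(hsv[...,1]>150)&(hsv[...,2]>90)
    if o.sum()==0: print('no orange'); oc=np.array([cx,cy])
    else: oc=C[o][:,:2].mean(0)
    u=np.array([np.cos(np.radians(a)),np.sin(np.radians(a))])
    if u@(oc-[cx,cy])>0: u=-u
    return np.array([cx,cy]),np.degrees(np.arctan2(u[1],u[0])),w,h,hgt,oc
def goal(p,yaw,s=None):
    "total shift in tool axes now, and rz total"
    from scipy.spatial.transform import Rotation as Ro
    s=s or state(); R=Ro.from_euler('xyz',s['ee_rot'],degrees=True)
    G=Ro.from_euler('xyz',[180,0,yaw],degrees=True)
    d=np.array(p)-s['ee_pos']
    return 'shift(now axes)',np.round(R.inv().apply(d),1),'shift(goal axes)',np.round(G.inv().apply(d),1),'rotvec(tool)',np.round((R.inv()*G).as_rotvec(),3)
E
python3 - <<'E'
from h import *
f=grab_frame('top')
for c in((544,-271),(446,305),(553,433)): print(*[np.round(x,1) for x in fit(f,c)])
C=cloud(f);z=C[...,2];m=(np.hypot(C[...,0]-620,C[...,1]-56)<120)&(z>45)&(z<72)&(f['z_map']>0)
print('feeder',cv2.minAreaRect(C[m][:,:2].astype(np.float32)))
m=(np.hypot(C[...,0]-545,C[...,1]-50)<70)&(z>4)&(z<14);print(cv2.minAreaRect(C[m][:,:2].astype(np.float32)))
w=grab_frame('wrist');R,t=cam(w);print('wristcam',-R.T@t,R[2], w['fx'],state()['ee_pos'])
for yw in(-40,):print(goal((490,-230,260),-37))
E
```

```text
[ 544.  -272.9] -33.1 152.2 63.0 31.3 [ 485.  -237.5]
[446.1 304.6] -14.5 149.7 64.1 31.5 [378.8 321. ]
[564.7 444. ] 42.4 175.4 64.8 31.0 [504.3 390. ]
feeder ((636.319091796875, 64.09693908691406), (113.62224578857422, 152.18470764160156), 10.8552885055542)
((530.3977661132812, 46.49705123901367), (107.78498840332031, 136.5198974609375), 11.619465827941895)
wristcam [ 218.77020276 -538.45507285  384.38094408] [-0.28603759 -0.06980916 -0.95567211] 349.9014375925311 [ 137.6972388  -558.30289522  213.9906172 ]
('shift(now axes)', array([ 420.7, -234.4,  -46. ]), 'shift(goal axes)', array([  83.8, -474.2,  -46. ]), 'rotvec(tool)', array([ 0.   , -0.   ,  0.888]))
```

Call:
{"name": "move_arm", "arguments": {"plan": [{"x":43.7,"y":-20.7},{"x":43.7,"y":-20.7},{"x":43.7,"y":-20.7},{"x":43.7,"y":-20.7},{"x":43.7,"y":-20.7},{"x":43.7,"y":-20.7},{"x":43.7,"y":-20.7},{"x":43.7,"y":-20.7},{"x":43.7,"y":-20.7},{"x":43.7,"y":-20.7}], "grip": 1}}

```text
schema error: expected keys x, y, z, rx, ry, rz
```

Call:
{"name": "move_arm", "arguments": {"plan": [{"rz":0.137},{"rz":0.137},{"rz":0.137},{"rz":0.137},{"rz":0.137},{"rz":0.137},{}]}}

```text
schema error: expected keys x, y, z, rx, ry, rz
```

```bash
python3 - <<'E'
from h import *
s=state();print(s['time_s'],s['ee_pos'],s['ee_rot'],s['force'])
f=grab_frame('wrist');save(f,'w1.png')
r=fit(f,(544,-272));print(*[np.round(x,1) for x in r])
for l in('grip_1','nose_1'):
  for m in landmark_of('wrist',l):print(l,m['p'],m['point'],px2w(f,m['point'],plane=15))
u=np.array([np.cos(np.radians(r[1])),np.sin(np.radians(r[1]))]);g=r[0]-38*u;print(g)
print(goal((*g,15-pinch_z+8),r[1]),pinch_z)
E
```

```text
1.0 [ 137.6972388  -558.30289522  213.9906172 ] [ 1.79992036e+02 -4.88462466e-04  1.38550277e+01] [ 0.31969131 -0.05309852  0.87855738]Traceback (most recent call last):
  File "<stdin>", line 4, in <module>
  File "h.py", line 18, in fit
    n,lab,st,ce=cv2.connectedComponentsWithStats(m.astype(np.uint8)); k=1+np.argmax(st[1:,4]); m=lab==k
                                                                          ~~~~~~~~~^^^^^^^^^^
    return _wrapfunc(a, 'argmax', axis=axis, out=out, **kwds)
    return bound(*args, **kwds)
ValueError: attempt to get argmax of an empty sequence
```

View pics/w1.png

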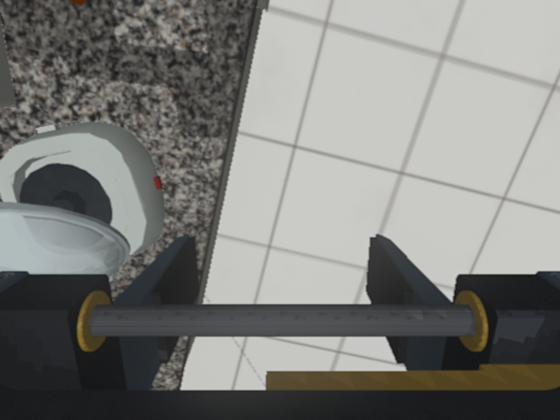

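The arm has not moved, because every row must carry all six keys. The wrist picture shows the fingers at the bottom, at columns 180 and 380, and the view ahead along tool +x is upward in the image. I'll send the move again.

Call:
{"name": "move_arm", "arguments": {"plan": [{"x":43.7,"y":-20.7,"z":0,"rx":0,"ry":0,"rz":0},{"x":43.7,"y":-20.7,"z":0,"rx":0,"ry":0,"rz":0},{"x":43.7,"y":-20.7,"z":0,"rx":0,"ry":0,"rz":0},{"x":43.7,"y":-20.7,"z":0,"rx":0,"ry":0,"rz":0},{"x":43.7,"y":-20.7,"z":0,"rx":0,"ry":0,"rz":0},{"x":43.7,"y":-20.7,"z":0,"rx":0,"ry":0,"rz":0},{"x":43.7,"y":-20.7,"z":0,"rx":0,"ry":0,"rz":0},{"x":43.7,"y":-20.7,"z":0,"rx":0,"ry":0,"rz":0},{"x":43.7,"y":-20.7,"z":0,"rx":0,"ry":0,"rz":0},{"x":43.7,"y":-20.7,"z":0,"rx":0,"ry":0,"rz":0}], "grip": 1}}

```text
time_s: 2.05
ee_pos: [513.8, -251.2, 214.2]
ee_rot: [180.0, -0.0, 13.9]
force: [1.5, -0.6, 0.2]
gripper_width: 90.9
gripper_force: 0.0
```

Call:
{"name": "move_arm", "arguments": {"plan": [{"x":0,"y":0,"z":0,"rx":0,"ry":0,"rz":0.137},{"x":0,"y":0,"z":0,"rx":0,"ry":0,"rz":0.137},{"x":0,"y":0,"z":0,"rx":0,"ry":0,"rz":0.137},{"x":0,"y":0,"z":0,"rx":0,"ry":0,"rz":0.137},{"x":0,"y":0,"z":0,"rx":0,"ry":0,"rz":0.137},{"x":0,"y":0,"z":0,"rx":0,"ry":0,"rz":0.137},{"x":0,"y":0,"z":0,"rx":0,"ry":0,"rz":0}]}}

```text
time_s: 2.75
ee_pos: [512.4, -252.7, 213.9]
ee_rot: [180.0, -0.0, -33.2]
force: [-0.1, 0.3, 0.1]
gripper_width: 90.9
gripper_force: 0.0
```

```bash
python3 - <<'E'
from h import *
s=state();print(s['time_s'],s['ee_pos'],s['ee_rot'],s['force'])
f=grab_frame('wrist');save(f,'w2.png')
r=fit(f,(544,-272));print(*[np.round(x,1) for x in r])
for l in('grip_1','nose_1'):
  for m in landmark_of('wrist',l):print(l,m['p'],m['point'],px2w(f,m['point'],plane=15))
u=np.array([np.cos(np.radians(r[1])),np.sin(np.radians(r[1]))]);g=r[0]-38*u;print(g)
print(goal((*g,15-pinch_z+8),r[1]),pinch_z)
E
```

```text
2.75 [ 512.4194266  -252.66977547  213.94573965] [ 1.79996586e+02 -2.45494125e-03 -3.32265424e+01] [-0.11672043  0.34795448  0.11392422]
[ 547.  -274.8] -32.2 150.0 62.9 29.9 [ 488.5 -238.1]
grip_1 0.93 [427.5, 290.8] [ 306.1593429  -324.68288846   15.        ]
grip_1 0.85 [278.3, 178.7] [ 517.15538038 -251.04067456   15.        ]
nose_1 0.71 [277.6, 66.7] [ 611.16117148 -312.25298781   15.        ]
nose_1 0.57 [453.1, 201.9] [ 390.33135668 -397.26796648   15.        ]
[ 514.81025908 -254.60788029]
('shift(now axes)', array([  3.1,   0.3, 209.8]), 'shift(goal axes)', array([  3.1,   0.4, 209.8]), 'rotvec(tool)', array([ 0.   , -0.   , -0.016])) 18.8
```

View pics/w2.png

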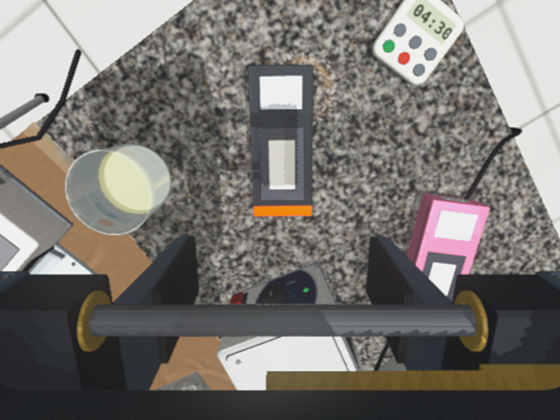

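The wrist view shows the grey cassette at columns 250–313 and rows 65–215, with its orange tail towards me. It is clear of the pink look-alike at (450,240). I'll descend, grip and lift.

Call:
{"name": "move_arm", "arguments": {"plan": [{"x":3,"y":0.3,"z":40,"rx":0,"ry":0,"rz":-0.016},{"x":0,"y":0,"z":45,"rx":0,"ry":0,"rz":0},{"x":0,"y":0,"z":45,"rx":0,"ry":0,"rz":0},{"x":0,"y":0,"z":35,"rx":0,"ry":0,"rz":0},{"x":0,"y":0,"z":25,"rx":0,"ry":0,"rz":0},{"x":0,"y":0,"z":13,"rx":0,"ry":0,"rz":0},{"x":0,"y":0,"z":6,"rx":0,"ry":0,"rz":0},{"x":0,"y":0,"z":0,"rx":0,"ry":0,"rz":0},{"x":0,"y":0,"z":0,"rx":0,"ry":0,"rz":0}]}}

```text
time_s: 3.8
ee_pos: [515.8, -255.1, 6.2]
ee_rot: [-180.0, -0.2, -32.3]
force: [0.1, -0.1, 0.8]
gripper_width: 91.3
gripper_force: 0.0
```

Call:
{"name": "move_arm", "arguments": {"plan": [{"x":0,"y":0,"z":0,"rx":0,"ry":0,"rz":0},{"x":0,"y":0,"z":0,"rx":0,"ry":0,"rz":0},{"x":0,"y":0,"z":0,"rx":0,"ry":0,"rz":0},{"x":0,"y":0,"z":0,"rx":0,"ry":0,"rz":0},{"x":0,"y":0,"z":0,"rx":0,"ry":0,"rz":0},{"x":0,"y":0,"z":0,"rx":0,"ry":0,"rz":0}], "grip": 0.6, "squeeze": 25}}

```text
time_s: 4.4
ee_pos: [514.9, -254.6, 5.3]
ee_rot: [-180.0, -0.0, -32.3]
force: [-1.0, 0.5, 2.4]
gripper_width: 61.7
gripper_force: 25.0
```

Call:
{"name": "move_arm", "arguments": {"plan": [{"x":0,"y":0,"z":-5,"rx":0,"ry":0,"rz":0},{"x":0,"y":0,"z":-15,"rx":0,"ry":0,"rz":0},{"x":0,"y":0,"z":-15,"rx":0,"ry":0,"rz":0},{"x":0,"y":0,"z":-5,"rx":0,"ry":0,"rz":0},{"x":0,"y":0,"z":0,"rx":0,"ry":0,"rz":0},{"x":0,"y":0,"z":0,"rx":0,"ry":0,"rz":0},{"x":0,"y":0,"z":0,"rx":0,"ry":0,"rz":0},{"x":0,"y":0,"z":0,"rx":0,"ry":0,"rz":0}]}}

```text
time_s: 5.2
ee_pos: [514.3, -254.4, 44.2]
ee_rot: [180.0, 0.1, -32.3]
force: [-0.5, -1.0, -2.1]
gripper_width: 61.7
gripper_force: 25.0
```

```bash
python3 - <<'E'
from h import *
for i in range(4):
    s=state();print(s['time_s'],s['force'],s['torque'],s['effort'][:3]); grab_frame('wrist')
f=grab_frame('top')
C=cloud(f);z=C[...,2];print(goal((446+38*-.968-5,304.6+38*.25,215),-14.5))
E
```

```text
5.2 [-0.54692874 -1.01118858 -2.08606775] [ 0.07465009  0.08141834 -0.00646224] [ 2.04680823e-04 -4.56792355e+01 -1.88904887e+01]
5.25 [-0.87031437 -0.12501053 -2.18017407] [0.13993283 0.03685876 0.03438347] [-7.38959989e-04 -4.56206667e+01 -1.88736516e+01]
5.3 [ 0.47510859 -0.05737224 -0.53650916] [0.14166269 0.11300082 0.003227  ] [ 5.36285665e-05 -4.55817926e+01 -1.88700628e+01]
5.35 [-0.37607579  0.65792569 -2.87476326] [ 0.1386485   0.10020065 -0.01111632] [-1.42513145e-03 -4.55583680e+01 -1.88740093e+01]
('shift(now axes)', array([-397.5, -421.4, -170.2]), 'shift(goal axes)', array([-249.3, -522.9, -170.2]), 'rotvec(tool)', array([ 0.   ,  0.   , -0.311]))
```

The lift reads about 2 N, so this cassette is empty. I'll put it back.

Call:
{"name": "move_arm", "arguments": {"plan": [{"x":0,"y":0,"z":15,"rx":0,"ry":0,"rz":0},{"x":0,"y":0,"z":14,"rx":0,"ry":0,"rz":0},{"x":0,"y":0,"z":7,"rx":0,"ry":0,"rz":0},{"x":0,"y":0,"z":3,"rx":0,"ry":0,"rz":0},{"x":0,"y":0,"z":1,"rx":0,"ry":0,"rz":0},{"x":0,"y":0,"z":0,"rx":0,"ry":0,"rz":0},{"x":0,"y":0,"z":0,"rx":0,"ry":0,"rz":0}]}}

```text
time_s: 6.15
ee_pos: [515.3, -254.8, 5.4]
ee_rot: [-180.0, -0.1, -32.3]
force: [-0.2, 0.3, -2.6]
gripper_width: 61.8
gripper_force: 25.0
```

Call:
{"name": "move_arm", "arguments": {"plan": [{"x":0,"y":0,"z":0,"rx":0,"ry":0,"rz":0},{"x":0,"y":0,"z":0,"rx":0,"ry":0,"rz":0},{"x":0,"y":0,"z":0,"rx":0,"ry":0,"rz":0},{"x":0,"y":0,"z":0,"rx":0,"ry":0,"rz":0},{"x":0,"y":0,"z":0,"rx":0,"ry":0,"rz":0},{"x":0,"y":0,"z":-30,"rx":0,"ry":0,"rz":0},{"x":0,"y":0,"z":-45,"rx":0,"ry":0,"rz":0},{"x":0,"y":0,"z":-45,"rx":0,"ry":0,"rz":0},{"x":0,"y":0,"z":-45,"rx":0,"ry":0,"rz":0},{"x":0,"y":0,"z":-45,"rx":0,"ry":0,"rz":0}], "grip": 1}}

```text
time_s: 7.15
ee_pos: [514.4, -254.4, 216.9]
ee_rot: [180.0, -0.0, -32.3]
force: [1.2, -0.3, -0.0]
gripper_width: 91.4
gripper_force: 0.0
```

```bash
python3 - <<'E'
from h import *
s=state();print(s['time_s'],s['ee_pos'],s['ee_rot'],s['force'])
f=grab_frame('wrist');print(*[np.round(x,1) for x in fit(f,(547,-275))])
print(goal((409,314.1,215),-14.5))
print(goal((530,45,215),-33.2))
E
```

```text
7.15 [ 514.43369878 -254.40755639  216.93518047] [ 1.79998448e+02 -2.00047805e-02 -3.23262278e+01] [ 1.23005546 -0.27664305 -0.01357635]
[ 546.9 -275.7] -32.5 149.0 63.0 30.0 [ 488.7 -238.7]
('shift(now axes)', array([-397.5, -423.6,    4.7]), 'shift(goal axes)', array([-248.6, -524.9,   10.3]), 'rotvec(tool)', array([ 0.001, -0.016, -0.311]))
('shift(now axes)', array([-151.3, -260.9,    8.3]), 'shift(goal axes)', array([-155.2, -258.6,   10.3]), 'rotvec(tool)', array([-0.001, -0.016,  0.015]))
```

Call:
{"name": "move_arm", "arguments": {"plan": [{"x":-33.1,"y":-35.3,"z":0,"rx":0,"ry":0,"rz":0},{"x":-33.1,"y":-35.3,"z":0,"rx":0,"ry":0,"rz":0},{"x":-33.1,"y":-35.3,"z":0,"rx":0,"ry":0,"rz":0},{"x":-33.1,"y":-35.3,"z":0,"rx":0,"ry":0,"rz":0},{"x":-33.1,"y":-35.3,"z":0,"rx":0,"ry":0,"rz":0},{"x":-33.1,"y":-35.3,"z":0,"rx":0,"ry":0,"rz":0},{"x":-33.1,"y":-35.3,"z":0,"rx":0,"ry":0,"rz":0},{"x":-33.1,"y":-35.3,"z":0,"rx":0,"ry":0,"rz":0},{"x":-33.1,"y":-35.3,"z":0,"rx":0,"ry":0,"rz":0},{"x":-33.1,"y":-35.3,"z":0,"rx":0,"ry":0,"rz":0}]}}

```text
time_s: 8.2
ee_pos: [425.6, 216.8, 214.8]
ee_rot: [-179.7, 0.5, -31.6]
force: [0.6, -1.8, 0.7]
gripper_width: 91.0
gripper_force: 0.0
```

Call:
{"name": "move_arm", "arguments": {"plan": [{"x":-33.1,"y":-35.3,"z":0,"rx":0,"ry":0,"rz":0},{"x":-33.1,"y":-35.3,"z":0,"rx":0,"ry":0,"rz":-0.104},{"x":0,"y":0,"z":0,"rx":0,"ry":0,"rz":-0.104},{"x":0,"y":0,"z":0,"rx":0,"ry":0,"rz":-0.104},{"x":0,"y":0,"z":0,"rx":0,"ry":0,"rz":0},{"x":0,"y":0,"z":0,"rx":0,"ry":0,"rz":0}]}}

```text
time_s: 8.8
ee_pos: [414.9, 291.7, 215.9]
ee_rot: [-178.3, 1.3, -12.5]
force: [-0.7, 0.2, 0.0]
gripper_width: 91.5
gripper_force: 0.0
```

```bash
python3 - <<'E'
from h import *
s=state();print(s['time_s'],s['ee_pos'],s['ee_rot'],s['force'])
f=grab_frame('wrist');save(f,'w3.png')
r=fit(f,(446,304));print(*[np.round(x,1) for x in r])
u=np.array([np.cos(np.radians(r[1])),np.sin(np.radians(r[1]))]);g=r[0]-38*u;print(g)
print(goal((*g,5),r[1]))
C=cloud(f)
r=fit(f,(555,434));print(*[np.round(x,1) for x in r])
z=C[...,2];m=(np.hypot(C[...,0]-g[0],C[...,1]-g[1])<110)&(z>70)&(z<150)&(f['z_map']>0);P=C[m];print(len(P),P.min(0) if len(P) else '',P.max(0) if len(P) else '')
E
```

```text
8.8 [414.88194201 291.70539026 215.87743018] [-178.31538286    1.32578107  -12.480069  ] [-0.65910885  0.17270268  0.04125328]
[448.3 303.4] -13.8 150.1 62.6 29.9 [381.8 322.1]
[411.44378639 312.49655486]
('shift(now axes)', array([ -3.1, -13.4, 211.6]), 'shift(goal axes)', array([ -8.4, -19.5, 210.9]), 'rotvec(tool)', array([-0.029,  0.023,  0.023]))
[559.2 434.9] 41.5 150.6 62.8 30.2 [507.9 387.9]
0
```

View pics/w3.png

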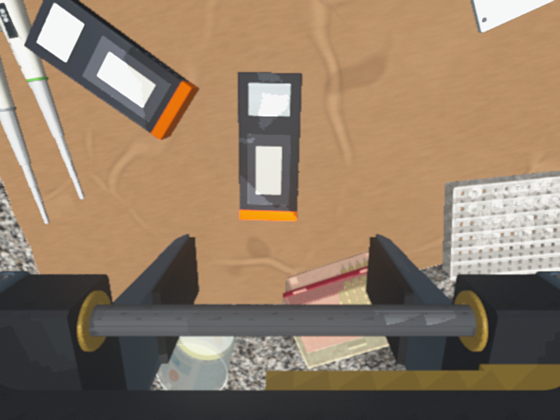

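The second grey cassette is at columns 238–302 and rows 72–220, with its orange tail near me, and the third grey one is at (115,65). The tool has tilted about 2° and lags a little, so I'll correct that first and then descend.

Call:
{"name": "move_arm", "arguments": {"plan": [{"x":-3.1,"y":-13.4,"z":40,"rx":-0.029,"ry":0.023,"rz":0.023},{"x":0,"y":0,"z":30,"rx":0,"ry":0,"rz":0},{"x":0,"y":0,"z":0,"rx":0,"ry":0,"rz":0},{"x":0,"y":0,"z":0,"rx":0,"ry":0,"rz":0}]}}

```text
time_s: 9.25
ee_pos: [414.5, 306.7, 146.9]
ee_rot: [-180.0, 0.0, -13.8]
force: [-0.3, 0.2, 0.1]
gripper_width: 91.5
gripper_force: 0.0
```

```bash
python3 - <<'E'
from h import *
print(state()['qpos'],state()['ee_rot'],goal((411.4,312.5,5),-13.8))
E
```

```text
[3.52083860e+01 1.61204938e+01 1.03207470e+02 2.68689312e-02
 6.06758691e+01 1.38955403e+02] [-1.79987511e+02  2.01856776e-02 -1.37601751e+01] ('shift(now axes)', array([ -4.3,  -4.8, 142. ]), 'shift(goal axes)', array([ -4.4,  -4.9, 141.9]), 'rotvec(tool)', array([-0.   ,  0.   ,  0.001]))
```

Call:
{"name": "move_arm", "arguments": {"plan": [{"x":-4.3,"y":-4.8,"z":40,"rx":0,"ry":0,"rz":0},{"x":0,"y":0,"z":45,"rx":0,"ry":0,"rz":0},{"x":0,"y":0,"z":30,"rx":0,"ry":0,"rz":0},{"x":0,"y":0,"z":18,"rx":0,"ry":0,"rz":0},{"x":0,"y":0,"z":9,"rx":0,"ry":0,"rz":0},{"x":0,"y":0,"z":0,"rx":0,"ry":0,"rz":0},{"x":0,"y":0,"z":0,"rx":0,"ry":0,"rz":0}]}}

```text
time_s: 9.95
ee_pos: [412.5, 313.4, 6.1]
ee_rot: [-179.8, -0.1, -13.7]
force: [0.0, -0.8, 0.4]
gripper_width: 91.1
gripper_force: 0.0
```

Call:
{"name": "move_arm", "arguments": {"plan": [{"x":0,"y":0,"z":0,"rx":0,"ry":0,"rz":0},{"x":0,"y":0,"z":0,"rx":0,"ry":0,"rz":0},{"x":0,"y":0,"z":0,"rx":0,"ry":0,"rz":0},{"x":0,"y":0,"z":0,"rx":0,"ry":0,"rz":0},{"x":0,"y":0,"z":0,"rx":0,"ry":0,"rz":0},{"x":0,"y":0,"z":0,"rx":0,"ry":0,"rz":0}], "grip": 0.6, "squeeze": 25}}

```text
time_s: 10.55
ee_pos: [411.3, 312.9, 4.9]
ee_rot: [-180.0, -0.0, -13.7]
force: [-0.5, -0.3, 4.1]
gripper_width: 61.5
gripper_force: 25.0
```

Call:
{"name": "move_arm", "arguments": {"plan": [{"x":0,"y":0,"z":-5,"rx":0,"ry":0,"rz":0},{"x":0,"y":0,"z":-15,"rx":0,"ry":0,"rz":0},{"x":0,"y":0,"z":-15,"rx":0,"ry":0,"rz":0},{"x":0,"y":0,"z":-5,"rx":0,"ry":0,"rz":0},{"x":0,"y":0,"z":0,"rx":0,"ry":0,"rz":0},{"x":0,"y":0,"z":0,"rx":0,"ry":0,"rz":0},{"x":0,"y":0,"z":0,"rx":0,"ry":0,"rz":0},{"x":0,"y":0,"z":0,"rx":0,"ry":0,"rz":0}]}}

```text
time_s: 11.35
ee_pos: [410.7, 312.4, 43.9]
ee_rot: [180.0, 0.1, -13.7]
force: [0.5, 1.0, -2.8]
gripper_width: 62.0
gripper_force: 25.0
```

```bash
python3 - <<'E'
from h import *
for i in range(5):
    s=state();print(s['time_s'],s['force'],s['torque']); grab_frame('wrist')
print(goal((550-38*.75,426-25,215),41.5))
E
```

```text
11.35 [ 0.46326585  0.99760586 -2.80563291] [0.0245954  0.08975722 0.00891867]
11.4 [ 0.9988336   0.45225527 -1.62193981] [ 0.03402842  0.08843119 -0.00213581]
11.45 [-0.30702969  0.41896151 -1.50067608] [ 0.03738503  0.09664012 -0.04082907]
11.5 [ 0.4937732   0.25443458 -1.24693499] [0.04508533 0.10291704 0.00253466]
11.55 [-0.25397     0.17663993 -1.76429503] [0.05863075 0.06416765 0.0053479 ]
('shift(now axes)', array([  86.3, -112. , -170.7]), 'shift(goal axes)', array([ 141.3,    7. , -170.6]), 'rotvec(tool)', array([-0.   ,  0.   , -0.963]))
```

The second lift reads about 1.8 N, so it is empty too and the third must be the full one. I'll put this one back and go to the third.

Call:
{"name": "move_arm", "arguments": {"plan": [{"x":0,"y":0,"z":15,"rx":0,"ry":0,"rz":0},{"x":0,"y":0,"z":14,"rx":0,"ry":0,"rz":0},{"x":0,"y":0,"z":7,"rx":0,"ry":0,"rz":0},{"x":0,"y":0,"z":3,"rx":0,"ry":0,"rz":0},{"x":0,"y":0,"z":1,"rx":0,"ry":0,"rz":0},{"x":0,"y":0,"z":0,"rx":0,"ry":0,"rz":0},{"x":0,"y":0,"z":0,"rx":0,"ry":0,"rz":0}]}}

```text
time_s: 12.3
ee_pos: [411.6, 313.0, 4.9]
ee_rot: [-179.9, -0.0, -13.7]
force: [-0.2, -0.2, -0.7]
gripper_width: 61.9
gripper_force: 25.0
```

Call:
{"name": "move_arm", "arguments": {"plan": [{"x":0,"y":0,"z":0,"rx":0,"ry":0,"rz":0},{"x":0,"y":0,"z":0,"rx":0,"ry":0,"rz":0},{"x":0,"y":0,"z":0,"rx":0,"ry":0,"rz":0},{"x":0,"y":0,"z":0,"rx":0,"ry":0,"rz":0},{"x":0,"y":0,"z":0,"rx":0,"ry":0,"rz":0},{"x":0,"y":0,"z":-30,"rx":0,"ry":0,"rz":0},{"x":0,"y":0,"z":-45,"rx":0,"ry":0,"rz":0},{"x":0,"y":0,"z":-45,"rx":0,"ry":0,"rz":0},{"x":0,"y":0,"z":-45,"rx":0,"ry":0,"rz":0},{"x":0,"y":0,"z":-45,"rx":0,"ry":0,"rz":0}], "grip": 1}}

```text
time_s: 13.3
ee_pos: [410.8, 312.4, 216.5]
ee_rot: [-180.0, 0.0, -13.7]
force: [0.7, 0.7, -0.2]
gripper_width: 91.3
gripper_force: 0.0
```

Call:
{"name": "move_arm", "arguments": {"plan": [{"x":31,"y":-36,"z":0,"rx":0,"ry":0,"rz":0},{"x":31,"y":-36,"z":0,"rx":0,"ry":0,"rz":0},{"x":31,"y":-36,"z":0,"rx":0,"ry":0,"rz":-0.135},{"x":0,"y":0,"z":0,"rx":0,"ry":0,"rz":-0.135},{"x":0,"y":0,"z":0,"rx":0,"ry":0,"rz":-0.135},{"x":0,"y":0,"z":0,"rx":0,"ry":0,"rz":-0.135},{"x":0,"y":0,"z":0,"rx":0,"ry":0,"rz":-0.135},{"x":0,"y":0,"z":0,"rx":0,"ry":0,"rz":-0.135},{"x":0,"y":0,"z":0,"rx":0,"ry":0,"rz":-0.135},{"x":0,"y":0,"z":0,"rx":0,"ry":0,"rz":0}]}}

```text
time_s: 14.3
ee_pos: [526.9, 395.4, 214.3]
ee_rot: [-180.0, 0.0, 40.4]
force: [0.7, 0.7, 0.4]
gripper_width: 91.4
gripper_force: 0.0
```

```bash
python3 - <<'E'
from h import *
s=state();print(s['time_s'],s['ee_pos'],s['ee_rot'],s['force'])
f=grab_frame('wrist');save(f,'w4.png')
print('B',*[np.round(x,1) for x in fit(grab_frame('top'),(447,304))])
r=fit(f,(559,434));print(*[np.round(x,1) for x in r])
u=np.array([np.cos(np.radians(r[1])),np.sin(np.radians(r[1]))]);g=r[0]-38*u;print(g)
print(goal((*g,5),r[1]))
E
```

```text
14.3 [526.92513073 395.44881581 214.29765408] [-1.79971958e+02  2.34873836e-02  4.04399488e+01] [0.68157816 0.69693501 0.39811801]
B [446.9 304.4] -13.6 148.2 63.3 31.3 [374.9 293.1]
[559.3 435.5] 41.5 150.3 62.4 29.9 [508.3 389.5]
[530.86565729 410.33893383]
('shift(now axes)', array([ 12.6,  -8.7, 209.4]), 'shift(goal axes)', array([ 12.7,  -8.6, 209.4]), 'rotvec(tool)', array([-0.  ,  0.  , -0.02]))
```

View pics/w4.png

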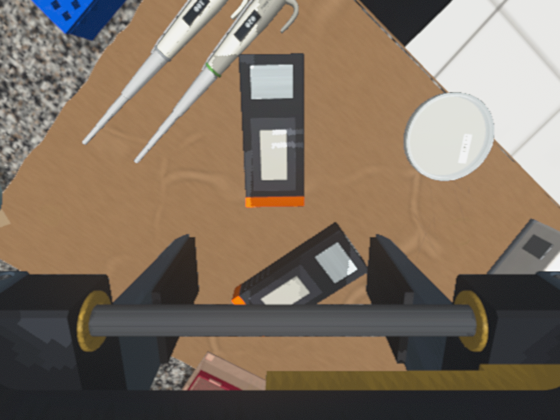

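The third cassette is at columns 240–304 and rows 54–206. The pipette tip at (136,160) clears the fingers and the dish is off at (450,136). I'll grip this one.

Call:
{"name": "move_arm", "arguments": {"plan": [{"x":12.7,"y":-8.7,"z":40,"rx":0,"ry":0,"rz":-0.02},{"x":0,"y":0,"z":45,"rx":0,"ry":0,"rz":0},{"x":0,"y":0,"z":45,"rx":0,"ry":0,"rz":0},{"x":0,"y":0,"z":35,"rx":0,"ry":0,"rz":0},{"x":0,"y":0,"z":25,"rx":0,"ry":0,"rz":0},{"x":0,"y":0,"z":13,"rx":0,"ry":0,"rz":0},{"x":0,"y":0,"z":5,"rx":0,"ry":0,"rz":0},{"x":0,"y":0,"z":0,"rx":0,"ry":0,"rz":0},{"x":0,"y":0,"z":0,"rx":0,"ry":0,"rz":0}]}}

```text
time_s: 15.3
ee_pos: [532.0, 411.2, 8.2]
ee_rot: [-180.0, -0.2, 41.6]
force: [0.2, -0.7, 0.2]
gripper_width: 91.5
gripper_force: 0.0
```

Call:
{"name": "move_arm", "arguments": {"plan": [{"x":0,"y":0,"z":0,"rx":0,"ry":0,"rz":0},{"x":0,"y":0,"z":0,"rx":0,"ry":0,"rz":0},{"x":0,"y":0,"z":0,"rx":0,"ry":0,"rz":0},{"x":0,"y":0,"z":0,"rx":0,"ry":0,"rz":0},{"x":0,"y":0,"z":0,"rx":0,"ry":0,"rz":0},{"x":0,"y":0,"z":0,"rx":0,"ry":0,"rz":0}], "grip": 0.6, "squeeze": 35}}

```text
time_s: 15.9
ee_pos: [531.2, 410.5, 6.9]
ee_rot: [-180.0, -0.0, 41.6]
force: [-0.2, -0.5, 3.0]
gripper_width: 61.6
gripper_force: 35.0
```

Call:
{"name": "move_arm", "arguments": {"plan": [{"x":0,"y":0,"z":-5,"rx":0,"ry":0,"rz":0},{"x":0,"y":0,"z":-15,"rx":0,"ry":0,"rz":0},{"x":0,"y":0,"z":-15,"rx":0,"ry":0,"rz":0},{"x":0,"y":0,"z":-5,"rx":0,"ry":0,"rz":0},{"x":0,"y":0,"z":0,"rx":0,"ry":0,"rz":0},{"x":0,"y":0,"z":0,"rx":0,"ry":0,"rz":0},{"x":0,"y":0,"z":0,"rx":0,"ry":0,"rz":0},{"x":0,"y":0,"z":0,"rx":0,"ry":0,"rz":0}]}}

```text
time_s: 16.7
ee_pos: [530.7, 410.2, 45.9]
ee_rot: [-180.0, 0.1, 41.6]
force: [0.5, 0.5, -4.0]
gripper_width: 62.0
gripper_force: 35.0
```

```bash
python3 - <<'E'
from h import *
for i in range(4):
    s=state();print(s['time_s'],s['force'],s['torque']); f=grab_frame('wrist')
print(s['ee_pos'],s['ee_rot'])
# cassette in hand: height & fit
print(*[np.round(x,1) for x in fit(f,(559,435),lo=55,hi=85)])
print(goal((400,20,180),10.9))
E
```

```text
16.7 [ 0.49892901  0.49868327 -3.96776991] [-0.06703523 -0.06385118  0.01899424]
16.75 [ 0.1018426  -0.27797479 -5.60856745] [-0.04821231 -0.01036745 -0.03673808]
16.8 [-0.11881582  0.15197616 -5.32145967] [-0.06690764 -0.05126268 -0.00599415]
16.85 [-2.63962213e-01  7.38737778e-04 -4.56270812e+00] [-0.08781789  0.01978461 -0.00774334]
[530.90038135 410.30944992  46.14373622] [-1.79974751e+02  3.51580235e-02  4.16039493e+01]
no orange
[569.  444.3] 41.8 122.7 84.8 69.0 [569.  444.3]
('shift(now axes)', array([-357.2,  204.9, -133.7]), 'shift(goal axes)', array([-202.4,  358.6, -133.8]), 'rotvec(tool)', array([-0.   ,  0.001,  0.536]))
```

It weighs about 5 N, so this is the full one. I'll carry it beside the feeder, so the wrist camera can see past it, and measure the slot.

Call:
{"name": "move_arm", "arguments": {"plan": [{"x":-10,"y":10,"z":-36,"rx":0,"ry":0,"rz":0},{"x":-23.5,"y":23.9,"z":-33,"rx":0,"ry":0,"rz":0},{"x":-23.5,"y":23.9,"z":-33,"rx":0,"ry":0,"rz":0},{"x":-23.5,"y":23.9,"z":-33,"rx":0,"ry":0,"rz":0},{"x":-23.5,"y":23.9,"z":-33,"rx":0,"ry":0,"rz":0},{"x":-23.5,"y":23.9,"z":-33,"rx":0,"ry":0,"rz":0},{"x":-23.5,"y":24,"z":-33,"rx":0,"ry":0,"rz":0.134},{"x":0,"y":0,"z":0,"rx":0,"ry":0,"rz":0.134},{"x":0,"y":0,"z":0,"rx":0,"ry":0,"rz":0.134},{"x":0,"y":0,"z":0,"rx":0,"ry":0,"rz":0.134}]}}

```text
time_s: 17.9
ee_pos: [519.9, 194.8, 281.0]
ee_rot: [-180.0, -0.0, 10.5]
force: [0.1, -0.0, -5.1]
gripper_width: 61.8
gripper_force: 35.0
```

Call:
{"name": "move_arm", "arguments": {"plan": [{"x":0,"y":0,"z":0,"rx":0,"ry":0,"rz":0},{"x":0,"y":0,"z":0,"rx":0,"ry":0,"rz":0}]}}

```text
time_s: 18.1
ee_pos: [519.9, 195.3, 280.4]
ee_rot: [-180.0, 0.0, 11.1]
force: [0.2, -0.7, -4.2]
gripper_width: 61.7
gripper_force: 35.0
```

```bash
cat >> h.py <<'E'
def feeder(f,tag):
    C=cloud(f);z=C[...,2]; ok=f['z_map']>0
    m=ok&(z>56)&(z<72)&(np.hypot(C[...,0]-636,C[...,1]-60)<125)
    n,lab,st,ce=cv2.connectedComponentsWithStats(m.astype(np.uint8)); m=lab==1+np.argmax(st[1:,4])
    # pixel mask -> project rays on plane of median roof height
    h=np.median(z[m]); v,u=np.nonzero(m)
    P=np.array([px2w(f,(a,b),plane=h)[:2] for a,b in zip(u,v)],np.float32)
    r=cv2.minAreaRect(P); print(tag,'roof',np.round(r[0],1),np.round(r[1],1),round(r[2],2),'h',h,'px',u.min(),u.max(),v.min(),v.max())
    R,t=cam(f); tv=np.median(P,0); 
    a=np.radians(r[2]); a=(a+np.pi/4)%(np.pi/2)-np.pi/4
    ex=np.array([np.cos(a),np.sin(a)]);ey=np.array([-ex[1],ex[0]]);Q=(P-r[0])
    # edges robust: y extents per x slice
    X=Q@ex;Y=Q@ey;E=[]
    for x in range(-45,46,5):
        s=np.abs(X-x)<3
        if s.sum()>20:E.append((x,Y[s].min(),Y[s].max()))
    E=np.array(E); print(' left/right med',np.median(E[:,1:],0).round(1),'slopes deg',[round(np.degrees(np.polyfit(E[:,0],E[:,k],1)[0]),2) for k in(1,2)])
    m=ok&(z>4.5)&(z<13)&(np.hypot(C[...,0]-530,C[...,1]-45)<75)
    n,lab,st,ce=cv2.connectedComponentsWithStats(m.astype(np.uint8)); m=lab==1+np.argmax(st[1:,4])
    r2=cv2.minAreaRect(C[m][:,:2].astype(np.float32)); print(' sill',np.round(r2[0],1),np.round(r2[1],1),round(r2[2],2),'h',np.median(z[m]),m.sum())
    m=ok&(z>14)&(z<24)&(np.hypot(C[...,0]-560,C[...,1]-45)<75); print(' guides?',m.sum(),C[m].mean(0) if m.any() else '')
    for l in('slot_mouth','slide_feeder'):
        for q in landmark_of('wrist',l): print(' ',l,round(q['p'],2),np.round(q['point'],1),px2w(f,q['point'],plane=8 if l=='slot_mouth' else 0).round(1))
E
python3 - <<'E'
from h import *
s=state();print(s['time_s'],s['ee_pos'],s['ee_rot'],s['force'])
f=grab_frame('wrist');save(f,'w5.png');np.savez('f5.npz',**f)
feeder(f,'L')
E
```

```text
18.1 [519.93663151 195.3095498  280.41342101] [-1.79973484e+02  1.59615875e-02  1.10533254e+01] [ 0.24484834 -0.72022051 -4.21912135]
L roof [639.7  62.3] [108.2 145.1] 11.05 h 64.07416919201879 px 357 506 35 144
 left/right med [-72.4  72.4] slopes deg [np.float64(0.17), np.float64(-0.01)]
 sill [550.2  45.1] [58.8 84.7] 11.01 h 7.419113357359658 2898
 guides? 72 [573.78131071  52.13162573  17.19252464]
  slot_mouth 0.55 [406.7 139.4] [586.   50.1   8. ]
  slide_feeder 0.94 [407.   90.5] [642.4  64.1   0. ]
```

View pics/w5.png

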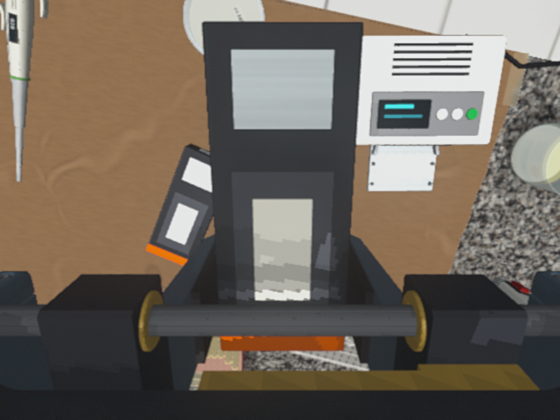

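The picture shows the feeder roof at columns 357–506 and rows 35–144, with the sill below it at columns 369–435 and rows 145–190. The cassette just touches the roof's left edge in the view. From this the slot mouth is near (586, 52.5) mm with a yaw of about 11°. I'll move to just before the sill and check the relative alignment there.

Call:
{"name": "move_arm", "arguments": {"plan": [{"x":-18.4,"y":25.4,"z":20,"rx":0,"ry":0,"rz":0},{"x":-18.4,"y":25.4,"z":20,"rx":0,"ry":0,"rz":0},{"x":-18.4,"y":25.4,"z":35,"rx":0,"ry":0,"rz":0},{"x":-18.4,"y":25.4,"z":35,"rx":0,"ry":0,"rz":0},{"x":-18.4,"y":25.4,"z":35,"rx":0,"ry":0,"rz":0},{"x":-18.6,"y":25.6,"z":35,"rx":0,"ry":0,"rz":0},{"x":0,"y":0,"z":0,"rx":0,"ry":0,"rz":0},{"x":0,"y":0,"z":0,"rx":0,"ry":0,"rz":0},{"x":0,"y":0,"z":0,"rx":0,"ry":0,"rz":0}]}}

```text
time_s: 19.15
ee_pos: [442.2, 25.0, 101.5]
ee_rot: [-180.0, -0.2, 10.9]
force: [0.2, 0.5, -4.8]
gripper_width: 61.6
gripper_force: 35.0
```

```bash
python3 - <<'E'
from h import *
s=state();print(s['time_s'],s['ee_pos'],s['ee_rot'],s['force'])
f=grab_frame('wrist');save(f,'w6.png');np.savez('f6.npz',**f)
feeder(f,'N')
print(*[np.round(x,1) for x in fit(f,(478,32),lo=110,hi=140)])
t=grab_frame('top'); feeder(t,'T')
print(goal((440.7,24.3,45),11))
E
```

```text
19.15 [442.23061856  25.01505234 101.53978183] [-179.99648208   -0.20830379   10.92873952] [ 0.18220707  0.49898448 -4.80379402]Traceback (most recent call last):
  File "<stdin>", line 4, in <module>
  File "h.py", line 39, in feeder
    n,lab,st,ce=cv2.connectedComponentsWithStats(m.astype(np.uint8)); m=lab==1+np.argmax(st[1:,4])
                                                                               ~~~~~~~~~^^^^^^^^^^
    return _wrapfunc(a, 'argmax', axis=axis, out=out, **kwds)
    return bound(*args, **kwds)
ValueError: attempt to get argmax of an empty sequence
```

View pics/w6.png

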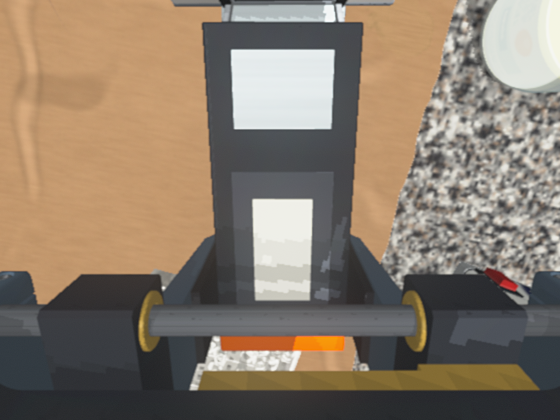

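The cassette's nose is at row 22, columns 203–362. Above it are the sill (columns 222–345) and the roof's front edge (173–393), which looks nearly centred. I'll measure the offset precisely.

```bash
python3 - <<'E'
from h import *
f=dict(np.load('f6.npz'));im=f['img'].astype(int);C=cloud(f)
hsv=cv2.cvtColor(f['img'],cv2.COLOR_RGB2HSV)
for v in(0,1,2,8,11,14,17,20,26,40,60,90,130):
    g=im[v].sum(1);d=np.abs(np.diff(g)); br=np.abs(np.diff(im[v],axis=0)).sum(1)
    e=[int(i) for i in np.nonzero(br>90)[0] if 150<i<420]
    print(v,e)
for v in(8,14,18): print(v,[ (u,im[v,u].tolist(),C[v,u].round().tolist()) for u in(216,224,232,334,342,350)])
E
```

```text
0 [218, 219, 335, 336, 346, 347]
1 [218, 219, 335, 345, 346]
2 [219, 220, 230, 331, 344, 345]
8 [232, 323, 333, 334, 335, 336, 344, 345]
11 [229, 231, 232, 322, 333, 334, 335, 336, 344]
14 [228, 231, 325, 334, 335, 336, 337, 344]
17 [228, 230, 231, 324, 334, 335, 336, 337, 344]
20 [230, 334, 335, 337, 338, 343, 344]
26 [201, 362, 363]
40 [202, 361, 362]
60 [203, 229, 230, 231, 333, 334, 360, 361]
90 [205, 230, 231, 232, 332, 333, 358, 359]
130 [208, 356, 357, 419]
8 [(216, [199, 156, 112], [576.0, 97.0, 0.0]), (224, [142, 147, 150], [576.0, 91.0, 8.0]), (232, [120, 124, 125], [576.0, 85.0, 12.0]), (334, [135, 142, 143], [589.0, 18.0, 12.0]), (342, [231, 236, 238], [589.0, 13.0, 16.0]), (350, [193, 150, 108], [593.0, 6.0, 1.0])]
14 [(216, [196, 155, 112], [572.0, 97.0, -1.0]), (224, [166, 172, 176], [570.0, 88.0, 16.0]), (232, [156, 164, 166], [573.0, 84.0, 9.0]), (334, [230, 237, 238], [586.0, 17.0, 9.0]), (342, [227, 231, 234], [584.0, 13.0, 19.0]), (350, [192, 149, 108], [590.0, 5.0, -0.0])]
18 [(216, [197, 155, 113], [570.0, 97.0, -0.0]), (224, [170, 175, 179], [568.0, 88.0, 18.0]), (232, [179, 188, 187], [571.0, 84.0, 8.0]), (334, [246, 251, 251], [584.0, 17.0, 8.0]), (342, [227, 230, 234], [582.0, 12.0, 18.0]), (350, [192, 151, 107], [588.0, 5.0, -1.0])]
```

Call:
{"name": "move_arm", "arguments": {"plan": [{"x":-5,"y":0.6,"z":30,"rx":0,"ry":0,"rz":0},{"x":-5,"y":0.7,"z":24,"rx":0,"ry":0,"rz":0},{"x":0,"y":0,"z":10,"rx":0,"ry":0,"rz":0},{"x":0,"y":0,"z":0,"rx":0,"ry":0,"rz":0},{"x":0,"y":0,"z":0,"rx":0,"ry":0,"rz":0},{"x":0,"y":0,"z":0,"rx":0,"ry":0,"rz":0}]}}

```text
time_s: 19.8
ee_pos: [432.4, 21.7, 37.6]
ee_rot: [180.0, -0.2, 10.9]
force: [0.0, 0.1, -4.8]
gripper_width: 61.9
gripper_force: 35.0
```

```bash
python3 - <<'E'
from h import *
s=state();print(s['time_s'],s['ee_pos'],s['ee_rot'],s['force'])
f=grab_frame('wrist');np.savez('f7.npz',**f);cv2.imwrite('pics/w7.png',cv2.resize(f['img'][:100,150:420],(800,296),interpolation=cv2.INTER_CUBIC)[:,:,::-1])
im=f['img'].astype(int);C=cloud(f);print(f['cx'],f['cy'])
for v in(0,3,6,9,12,15,18,26,40,60):
    br=np.abs(np.diff(im[v],axis=0)).sum(1)
    print(v,[int(i) for i in np.nonzero(br>90)[0] if 150<i<420])
E
```

```text
19.8 [432.43892372  21.72770589  37.64728752] [179.99314069  -0.19009947  10.91133869] [ 0.02155735  0.08683881 -4.83865509]
282.0540289840534 208.36459553848815
0 [198, 199, 362, 363]
3 [198, 199, 362]
6 [198, 199, 362]
9 [198, 199, 351, 352, 356, 362]
12 [199, 202, 203, 210, 211, 212, 349, 358, 362]
15 [199, 202, 203, 211, 212, 349, 357, 358, 361, 362]
18 [199, 200, 203, 204, 210, 211, 351, 356, 361, 362]
26 [201, 202, 362]
40 [202, 203, 361, 362]
60 [203, 204, 229, 230, 231, 333, 334, 360, 361]
```

View pics/w7.png

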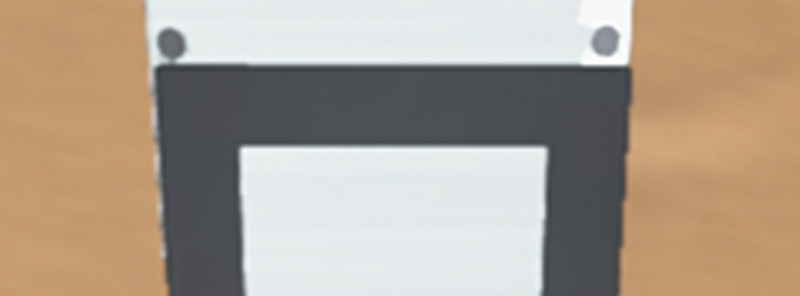

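The slot floor's edges are at columns 198.7 and 362.3, with the screws at 207 and 354. That puts the sill about 0.7 mm left of the cassette's axis, and the yaw matches. I'll correct, lower to about 1 mm above the sill and ease into the mouth.

Call:
{"name": "move_arm", "arguments": {"plan": [{"x":0,"y":-0.7,"z":10,"rx":0,"ry":0,"rz":0},{"x":0,"y":0,"z":8,"rx":0,"ry":0,"rz":0},{"x":0,"y":0,"z":3.5,"rx":0,"ry":0,"rz":0},{"x":0,"y":0,"z":0,"rx":0,"ry":0,"rz":0},{"x":0,"y":0,"z":0,"rx":0,"ry":0,"rz":0}]}}

```text
time_s: 20.35
ee_pos: [430.6, 22.2, 14.8]
ee_rot: [-180.0, 0.0, 10.9]
force: [-0.1, -0.0, -5.6]
gripper_width: 61.8
gripper_force: 35.0
```

Call:
{"name": "move_arm", "arguments": {"plan": [{"x":8,"y":0,"z":0,"rx":0,"ry":0,"rz":0},{"x":8,"y":0,"z":0,"rx":0,"ry":0,"rz":0},{"x":6,"y":0,"z":0,"rx":0,"ry":0,"rz":0},{"x":4,"y":0,"z":0,"rx":0,"ry":0,"rz":0},{"x":4,"y":0,"z":0,"rx":0,"ry":0,"rz":0},{"x":3,"y":0,"z":0,"rx":0,"ry":0,"rz":0},{"x":3,"y":0,"z":0,"rx":0,"ry":0,"rz":0},{"x":0,"y":0,"z":0,"rx":0,"ry":0,"rz":0}]}}

```text
time_s: 21.15
ee_pos: [466.4, 29.1, 15.0]
ee_rot: [-180.0, -0.0, 10.9]
force: [0.7, -0.2, -5.1]
gripper_width: 61.5
gripper_force: 35.0
```

Call:
{"name": "move_arm", "arguments": {"plan": [{"x":2,"y":0,"z":-0.5,"rx":0,"ry":0,"rz":0},{"x":2,"y":0,"z":0,"rx":0,"ry":0,"rz":0},{"x":2,"y":0,"z":0,"rx":0,"ry":0,"rz":0},{"x":2,"y":0,"z":0,"rx":0,"ry":0,"rz":0},{"x":2,"y":0,"z":0,"rx":0,"ry":0,"rz":0},{"x":0,"y":0,"z":0,"rx":0,"ry":0,"rz":0}]}}

```text
time_s: 21.75
ee_pos: [476.2, 30.9, 15.5]
ee_rot: [-180.0, -0.0, 10.9]
force: [-0.0, 0.3, -4.4]
gripper_width: 61.8
gripper_force: 35.0
```

Call:
{"name": "move_arm", "arguments": {"plan": [{"x":2,"y":0,"z":0,"rx":0,"ry":0,"rz":0},{"x":2,"y":0,"z":0,"rx":0,"ry":0,"rz":0},{"x":2,"y":0,"z":0,"rx":0,"ry":0,"rz":0},{"x":2,"y":0,"z":0,"rx":0,"ry":0,"rz":0},{"x":0,"y":0,"z":0,"rx":0,"ry":0,"rz":0},{"x":0,"y":0,"z":0,"rx":0,"ry":0,"rz":0}]}}

```text
time_s: 22.35
ee_pos: [483.6, 32.4, 15.4]
ee_rot: [-180.0, 0.0, 10.9]
force: [0.7, -0.4, -4.9]
gripper_width: 61.8
gripper_force: 35.0
```

The nose is about 9 mm inside with no contact force, so I'll continue.

Call:
{"name": "move_arm", "arguments": {"plan": [{"x":2.5,"y":0,"z":0,"rx":0,"ry":0,"rz":0},{"x":2.5,"y":0,"z":0,"rx":0,"ry":0,"rz":0},{"x":2.5,"y":0,"z":0,"rx":0,"ry":0,"rz":0},{"x":2.5,"y":0,"z":0,"rx":0,"ry":0,"rz":0},{"x":2.5,"y":0,"z":0,"rx":0,"ry":0,"rz":0},{"x":2.5,"y":0,"z":0,"rx":0,"ry":0,"rz":0},{"x":2.5,"y":0,"z":0,"rx":0,"ry":0,"rz":0},{"x":0,"y":0,"z":0,"rx":0,"ry":0,"rz":0}]}}

```text
time_s: 23.15
ee_pos: [501.3, 35.8, 15.5]
ee_rot: [-180.0, -0.0, 10.9]
force: [0.1, 0.7, -4.5]
gripper_width: 61.5
gripper_force: 35.0
```

Call:
{"name": "move_arm", "arguments": {"plan": [{"x":1.5,"y":0,"z":0,"rx":0,"ry":0,"rz":0},{"x":1.5,"y":0,"z":0,"rx":0,"ry":0,"rz":0},{"x":1.5,"y":0,"z":0,"rx":0,"ry":0,"rz":0},{"x":1.5,"y":0,"z":0,"rx":0,"ry":0,"rz":0},{"x":1.5,"y":0,"z":0,"rx":0,"ry":0,"rz":0},{"x":1.5,"y":0,"z":0,"rx":0,"ry":0,"rz":0}]}}

```text
time_s: 23.75
ee_pos: [509.7, 37.4, 15.4]
ee_rot: [-180.0, 0.0, 10.9]
force: [-0.2, -0.0, -5.0]
gripper_width: 61.5
gripper_force: 35.0
```

```bash
python3 - <<'E'
from h import *
e=np.array([.982,.19,0])
for i in range(4):
    s=state();print(s['time_s'],s['ee_pos'].round(1),'along F',s['force']@e,s['force'].round(1),'nose in',(s['ee_pos'][:2]-[586,52])@e[:2]+113); grab_frame('wrist')
E
```

```text
23.75 [509.7  37.4  15.4] along F -0.2233237647666816 [-0.2 -0.  -5. ] nose in 35.32829180502088
23.8 [510.1  37.5  15.4] along F 0.14127379453500705 [ 0.2 -0.2 -4.6] nose in 35.687644983150875
23.85 [509.9  37.5  15.5] along F -0.18590934570521672 [-0.2 -0.2 -5. ] nose in 35.55040386243377
23.9 [509.7  37.4  15.4] along F 0.044439416490547806 [-0.1  1.  -4.4] nose in 35.34472048981148
```

Nose about 35.5 mm in. I'll advance in smaller batches, watching for the shuttle's drag of about 4 N.

Call:
{"name": "move_arm", "arguments": {"plan": [{"x":1,"y":0,"z":0,"rx":0,"ry":0,"rz":0},{"x":1,"y":0,"z":0,"rx":0,"ry":0,"rz":0},{"x":1,"y":0,"z":0,"rx":0,"ry":0,"rz":0},{"x":1,"y":0,"z":0,"rx":0,"ry":0,"rz":0},{"x":1,"y":0,"z":0,"rx":0,"ry":0,"rz":0}]}}

```text
time_s: 24.45
ee_pos: [514.6, 38.4, 15.4]
ee_rot: [-180.0, 0.0, 10.9]
force: [-0.2, 0.3, -5.1]
gripper_width: 61.7
gripper_force: 35.0
```

Call:
{"name": "move_arm", "arguments": {"plan": [{"x":1,"y":0,"z":0,"rx":0,"ry":0,"rz":0},{"x":1,"y":0,"z":0,"rx":0,"ry":0,"rz":0},{"x":1,"y":0,"z":0,"rx":0,"ry":0,"rz":0},{"x":1,"y":0,"z":0,"rx":0,"ry":0,"rz":0},{"x":1,"y":0,"z":0,"rx":0,"ry":0,"rz":0}]}}

```text
time_s: 24.95
ee_pos: [519.4, 39.3, 15.4]
ee_rot: [-180.0, 0.0, 10.9]
force: [-1.4, -0.7, -4.2]
gripper_width: 61.7
gripper_force: 35.0
```

Call:
{"name": "move_arm", "arguments": {"plan": [{"x":1,"y":0,"z":0,"rx":0,"ry":0,"rz":0},{"x":1,"y":0,"z":0,"rx":0,"ry":0,"rz":0},{"x":1,"y":0,"z":0,"rx":0,"ry":0,"rz":0}]}}

```text
time_s: 25.25
ee_pos: [521.1, 39.7, 15.2]
ee_rot: [-180.0, 0.2, 10.9]
force: [-2.9, -1.2, -3.2]
gripper_width: 61.7
gripper_force: 35.0
```

The shuttle has been met at about 46 mm, with roughly 3–4 N of drag.

Call:
{"name": "move_arm", "arguments": {"plan": [{"x":1,"y":0,"z":0,"rx":0,"ry":0,"rz":0},{"x":1,"y":0,"z":0,"rx":0,"ry":0,"rz":0},{"x":1,"y":0,"z":0,"rx":0,"ry":0,"rz":0}]}}

```text
time_s: 25.55
ee_pos: [524.8, 40.4, 15.1]
ee_rot: [-180.0, 0.1, 10.9]
force: [-4.2, -1.4, -3.8]
gripper_width: 61.9
gripper_force: 35.0
```

Call:
{"name": "move_arm", "arguments": {"plan": [{"x":1,"y":0,"z":0,"rx":0,"ry":0,"rz":0},{"x":1,"y":0,"z":0,"rx":0,"ry":0,"rz":0},{"x":1,"y":0,"z":0,"rx":0,"ry":0,"rz":0}]}}

```text
time_s: 25.85
ee_pos: [528.0, 41.0, 15.2]
ee_rot: [-180.0, 0.1, 10.9]
force: [-3.4, -0.6, -5.8]
gripper_width: 62.0
gripper_force: 35.0
```

Call:
{"name": "move_arm", "arguments": {"plan": [{"x":1,"y":0,"z":0,"rx":0,"ry":0,"rz":0},{"x":1,"y":0,"z":0,"rx":0,"ry":0,"rz":0},{"x":0,"y":0,"z":0,"rx":0,"ry":0,"rz":0}]}}

```text
time_s: 26.15
ee_pos: [530.3, 41.5, 15.2]
ee_rot: [-180.0, 0.0, 10.9]
force: [-3.2, -0.3, -6.3]
gripper_width: 61.5
gripper_force: 35.0
```

```bash
cat > r.py <<'E'
from h import *
e=np.array([.982,.19,0])
for i in range(3):
    s=state();print(s['time_s'],s['ee_pos'].round(1),'F',round(float(s['force']@e),2),s['force'].round(1),s['torque'].round(2),'in',round(float((s['ee_pos'][:2]-[586,52])@e[:2]+113),2)); grab_frame('wrist')
E
python3 r.py
```

```text
26.15 [530.3  41.5  15.2] F -3.24 [-3.2 -0.3 -6.3] [-0.17  0.87  0.12] in 56.27
26.2 [530.3  41.5  15.3] F -3.81 [-3.8 -0.3 -6.5] [-0.15  0.89  0.15] in 56.26
26.25 [530.3  41.4  15.3] F -2.64 [-2.7  0.2 -6.6] [-0.11  0.9   0.1 ] in 56.25
```

Still only drag, with the nose 56 mm in. The stop should lie between 58 and 66 mm, so I'll use half-millimetre rows.

Call:
{"name": "move_arm", "arguments": {"plan": [{"x":0.5,"y":0,"z":0,"rx":0,"ry":0,"rz":0},{"x":0.5,"y":0,"z":0,"rx":0,"ry":0,"rz":0},{"x":0.5,"y":0,"z":0,"rx":0,"ry":0,"rz":0},{"x":0,"y":0,"z":0,"rx":0,"ry":0,"rz":0}]}}

```text
time_s: 26.7
ee_pos: [531.5, 41.7, 15.3]
ee_rot: [-180.0, 0.0, 10.9]
force: [-4.0, 0.3, -5.5]
gripper_width: 61.7
gripper_force: 35.0
```

```bash
python3 r.py
```

```text
26.7 [531.5  41.7  15.3] F -3.89 [-4.   0.3 -5.5] [-0.11  1.09  0.13] in 57.53
26.75 [531.5  41.7  15.4] F -3.62 [-3.6 -0.2 -6.5] [-0.04  1.03  0.17] in 57.54
26.8 [531.5  41.7  15.3] F -5.11 [-5.1 -0.5 -6.3] [-0.05  1.09  0.16] in 57.52
```

Call:
{"name": "move_arm", "arguments": {"plan": [{"x":0.5,"y":0,"z":0,"rx":0,"ry":0,"rz":0},{"x":0.5,"y":0,"z":0,"rx":0,"ry":0,"rz":0},{"x":0,"y":0,"z":0,"rx":0,"ry":0,"rz":0}]}}

```text
time_s: 27.15
ee_pos: [531.6, 41.7, 15.4]
ee_rot: [-180.0, 0.1, 10.9]
force: [-6.0, -0.5, -4.3]
gripper_width: 61.8
gripper_force: 35.0
```

```bash
python3 r.py
```

```text
27.15 [531.6  41.7  15.4] F -5.96 [-6.  -0.5 -4.3] [-0.14  1.34  0.16] in 57.58
27.2 [531.5  41.7  15.4] F -6.38 [-6.3 -0.8 -4.5] [-0.12  1.27  0.18] in 57.56
27.25 [531.5  41.7  15.4] F -6.92 [-6.9 -0.9 -4. ] [-0.24  1.31  0.19] in 57.56
```

Position has held at 57.5 mm while the force rises by about 2.5 N per commanded mm, so this looks like the stop. I'll press a little more to confirm it.

Call:
{"name": "move_arm", "arguments": {"plan": [{"x":0.5,"y":0,"z":0,"rx":0,"ry":0,"rz":0},{"x":0.5,"y":0,"z":0,"rx":0,"ry":0,"rz":0},{"x":0.5,"y":0,"z":0,"rx":0,"ry":0,"rz":0},{"x":0,"y":0,"z":0,"rx":0,"ry":0,"rz":0}]}}

```text
time_s: 27.7
ee_pos: [531.6, 41.7, 15.4]
ee_rot: [-180.0, 0.3, 10.9]
force: [-11.2, -3.0, -0.4]
gripper_width: 61.8
gripper_force: 35.0
```

```bash
python3 r.py
```

```text
27.7 [531.6  41.7  15.4] F -11.61 [-11.2  -3.   -0.4] [-0.31  1.61  0.15] in 57.59
27.75 [531.6  41.7  15.4] F -10.93 [-10.7  -2.   -1. ] [-0.26  1.62  0.21] in 57.6
27.8 [531.6  41.7  15.4] F -10.66 [-10.5  -1.8  -0.8] [-0.3   1.7   0.22] in 57.6
```

Call:
{"name": "move_arm", "arguments": {"plan": [{"x":0.5,"y":0,"z":0,"rx":0,"ry":0,"rz":0},{"x":0.5,"y":0,"z":0,"rx":0,"ry":0,"rz":0},{"x":0.5,"y":0,"z":0,"rx":0,"ry":0,"rz":0},{"x":0,"y":0,"z":0,"rx":0,"ry":0,"rz":0}]}}

```text
time_s: 28.25
ee_pos: [531.6, 41.7, 15.3]
ee_rot: [-180.0, 0.5, 10.9]
force: [-12.3, -2.4, 0.7]
gripper_width: 62.1
gripper_force: 35.0
```

```bash
python3 r.py
```

```text
28.25 [531.6  41.7  15.3] F -12.58 [-12.3  -2.4   0.7] [-0.42  2.01  0.16] in 57.62
28.3 [531.6  41.7  15.3] F -14.17 [-14.1  -1.8   1.1] [-0.4   1.98  0.15] in 57.64
28.35 [531.6  41.7  15.3] F -13.88 [-13.7  -2.2   0.6] [-0.42  1.96  0.16] in 57.64
```

The force has climbed to 14 N with almost no movement. The nose is pressing down slightly (pitch 0.5°), so I'll relieve that pitch to make sure this is the stop and not a jam.

Call:
{"name": "move_arm", "arguments": {"plan": [{"x":0,"y":0,"z":-0.4,"rx":0,"ry":0.009,"rz":0},{"x":0,"y":0,"z":0,"rx":0,"ry":0,"rz":0},{"x":0,"y":0,"z":0,"rx":0,"ry":0,"rz":0},{"x":0,"y":0,"z":0,"rx":0,"ry":0,"rz":0}]}}

```text
time_s: 28.8
ee_pos: [531.7, 41.7, 15.0]
ee_rot: [-180.0, -0.0, 10.9]
force: [-11.4, -2.2, -4.2]
gripper_width: 62.2
gripper_force: 35.0
```

```bash
python3 r.py; python3 -c "
from h import *;print(state()['ee_rot'])"
```

```text
28.8 [531.7  41.7  15. ] F -11.65 [-11.4  -2.2  -4.2] [-0.55  2.12  0.16] in 57.7
28.85 [531.6  41.7  15. ] F -10.96 [-10.8  -2.1  -4. ] [-0.49  2.04  0.16] in 57.66
28.9 [531.6  41.8  15. ] F -10.94 [-10.6  -2.9  -4.9] [-0.49  2.06  0.16] in 57.65
[-1.79951533e+02 -1.88513685e-02  1.09085440e+01]
```

It did not advance once levelled, so it really is solid. One last firm push to about 15 N.

Call:
{"name": "move_arm", "arguments": {"plan": [{"x":0.6,"y":0,"z":0,"rx":0,"ry":0,"rz":0},{"x":0.6,"y":0,"z":0,"rx":0,"ry":0,"rz":0},{"x":0.3,"y":0,"z":0,"rx":0,"ry":0,"rz":0},{"x":0,"y":0,"z":0,"rx":0,"ry":0,"rz":0}]}}

```text
time_s: 29.35
ee_pos: [531.7, 41.7, 15.0]
ee_rot: [-179.9, 0.1, 10.9]
force: [-14.0, -3.9, -0.5]
gripper_width: 62.0
gripper_force: 35.0
```

```bash
python3 r.py
```

```text
29.35 [531.7  41.7  15. ] F -14.53 [-14.   -3.9  -0.5] [-0.63  2.32  0.11] in 57.7
29.4 [531.7  41.7  15. ] F -15.22 [-14.7  -4.3  -0.5] [-0.62  2.35  0.11] in 57.72
29.45 [531.7  41.7  15. ] F -14.21 [-13.6  -4.3   0. ] [-0.57  2.36  0.14] in 57.69
```

Home at 15 N and solid. I'll relax the push, release and lift away.

Call:
{"name": "move_arm", "arguments": {"plan": [{"x":-2,"y":0,"z":0,"rx":0,"ry":0,"rz":0},{"x":-2,"y":0,"z":0,"rx":0,"ry":0,"rz":0},{"x":0,"y":0,"z":0,"rx":0,"ry":0,"rz":0},{"x":0,"y":0,"z":0,"rx":0,"ry":0,"rz":0}]}}

```text
time_s: 29.9
ee_pos: [531.6, 41.7, 15.4]
ee_rot: [-180.0, -0.3, 10.9]
force: [-6.4, -0.9, -7.1]
gripper_width: 61.6
gripper_force: 35.0
```

```bash
python3 r.py
```

```text
29.9 [531.6  41.7  15.4] F -6.51 [-6.4 -0.9 -7.1] [-0.29  1.47  0.14] in 57.62
29.95 [531.6  41.7  15.4] F -6.61 [-6.5 -1.2 -5.6] [-0.25  1.49  0.16] in 57.61
30.0 [531.6  41.7  15.4] F -7.19 [-7.1 -1.3 -5.2] [-0.3   1.45  0.13] in 57.62
```

Call:
{"name": "move_arm", "arguments": {"plan": [{"x":0,"y":0,"z":0,"rx":0,"ry":0,"rz":0},{"x":0,"y":0,"z":0,"rx":0,"ry":0,"rz":0},{"x":0,"y":0,"z":0,"rx":0,"ry":0,"rz":0},{"x":0,"y":0,"z":0,"rx":0,"ry":0,"rz":0},{"x":0,"y":0,"z":0,"rx":0,"ry":0,"rz":0},{"x":0,"y":0,"z":0,"rx":0,"ry":0,"rz":0}], "grip": 1}}

```text
time_s: 30.65
ee_pos: [533.6, 42.0, 16.0]
ee_rot: [-180.0, -0.6, 10.9]
force: [-0.1, 0.7, 0.7]
gripper_width: 91.2
gripper_force: 0.0
```

Call:
{"name": "move_arm", "arguments": {"plan": [{"x":0,"y":0,"z":-15,"rx":0,"ry":0,"rz":0},{"x":0,"y":0,"z":-30,"rx":0,"ry":0,"rz":0},{"x":0,"y":0,"z":-45,"rx":0,"ry":0,"rz":0},{"x":0,"y":0,"z":-45,"rx":0,"ry":0,"rz":0},{"x":-20,"y":0,"z":-40,"rx":0,"ry":0,"rz":0},{"x":0,"y":0,"z":0,"rx":0,"ry":0,"rz":0},{"x":0,"y":0,"z":0,"rx":0,"ry":0,"rz":0}]}}

```text
time_s: 31.35
ee_pos: [512.2, 37.8, 191.5]
ee_rot: [-180.0, -0.7, 10.9]
force: [-0.7, 0.2, -1.0]
gripper_width: 91.0
gripper_force: 0.0
```

```bash
python3 - <<'E'
from h import *
s=state();print(s['time_s'],s['ee_pos'],s['force'])
f=grab_frame('wrist');save(f,'w8.png')
print('C visible part',*[np.round(x,1) for x in fit(f,(510,37),lo=30,hi=46)])
m=(cloud(f)[...,2]>30)
t=grab_frame('top')
for c in((544,-271),(446,305)): print(*[np.round(x,1) for x in fit(t,c)])
E
```

```text
31.35 [512.18714239  37.79232283 191.46485134] [-0.6890924   0.19679759 -0.9948647 ]
C visible part [539.4  42.8] 11.2 90.7 63.1 38.0 [500.7  35.5]
[ 544.5 -273.7] -32.4 151.2 63.4 30.7 [ 486.3 -236.5]
[446.5 304.5] -13.4 150.0 63.4 31.3 [378.8 320.3]
```

View pics/w8.png

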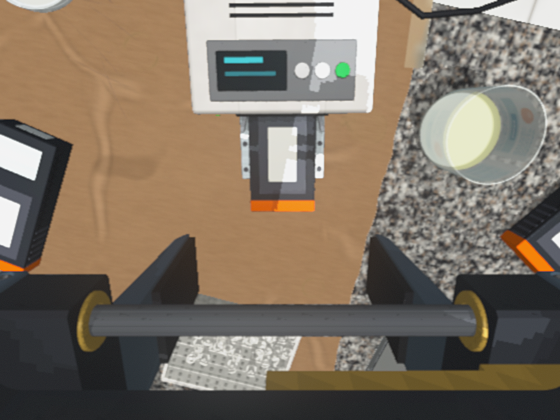

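The cassette lies straight and level in the slot between the guides (columns 250–315, rows 115–211), with about 91 mm showing, so its nose is about 59 mm in. Both empty cassettes are flat where they started. I'm handing it in.

```bash
python3 -c "
from workcell import *;print(job_done())"
```

```text
the job is handed in; nothing more can be done
None
```

The full cassette (the third one lifted, about 5 N) is in the feeder slot, pushed to the stop at about 15 N with its nose about 58 mm inside; the two empties lie flat where they were, and the job is handed in at about 31 s, with no verdict returned.

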